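# Register a round relief block on the printing board

## Robot

A 6-joint arm with a two-finger parallel gripper is mounted at the origin on the work surface. World frame = base frame: x ahead of the robot, y to its left, z up, the work surface at z = 0. Lengths are in mm, angles in rad, forces in N, time in s.
With the tool pointing down it reaches from about 350 to 875 mm from the base axis. Payload 4.2 kg.
Tool frame: the origin (TCP) lies at the very end of the fingers, on their centre line; the grasp point (between the pads) lies 19 mm behind it; z points along the fingers, x is the direction in which the jaws open and shut, and the axes are right-handed (so a half turn about z gives the same grasp; the last joint's range is limited). The gripper opens to 85 mm and grips with 20 to 120 N. Pads are 22 mm wide; open, the fingers measure 114 mm over their backs; the gripper's body (76 mm by 85 mm) begins 54 mm behind the grasp point. The pads swing forward as they close: fully open they stand 13 mm farther back than shut.
Start: joints at [-0.933, 0.385, 0.008, 0, -1.194, -0.259], TCP at [231.142, -580.666, 231.312] pointing down, gripper open.
Joint ranges: [-3.14, 3.14], [-1.21, 2.06], [-1.07, 1.41], [-3.16, 2.05], [-2.99, -0.16], [-3.1, 3.1]. Speed limits (rad/s): [2.79, 2.79, 3.14, 3.14, 3.14, 3.14].

## Interface

Orientations are given as a unit quaternion [w, x, y, z].
In Python, from cell import * gives the robot as it stands. The module is installed in compiled form; this text tells all that it offers.
- The arm moves only by the tool carry_out, never from a script. Its arguments are lists of equal length, an entry for each row: "angular": the turn, a rotation vector about the world's x, y, z in degrees, a list of three; "translation": the shift along the world's x, y, z in m, a list of three; "hand": the opening, from 0 (shut) to 1 (fully open). In form: {"angular": [[wx, wy, wz], ...], "translation": [[tx, ty, tz], ...], "hand": [hand, ...]}. A call has 1 to 8 rows; each row is the pose to reach, as a shift and turn from the pose commanded when the call began; what a row does not reach only later rows make up. A row lasts 1/10 s, in which the tool goes at most 50 mm and 8.59 degrees, less where a joint would pass 70% of its speed; a pose out of reach is approached as far as the arm can. A call with a gripper value outside its range is refused whole. The fingers move at their own pace and stop on an object; "force" is the grip in N (left out, the last holds). Time passes only in rows, so rows that repeat a pose let the fingers close. It gives the time, the measured TCP pose, the force and the opening at its end, in the units of the state.
- read_state(): the state, without advancing time (a new reading comes with each control period).
- get_image(name): name is "scene" or "top" or "wrist"; returns the picture (420x560x3 uint8, blue, green, red); there is no depth.
- camera_params(name): a dict with "fx", "fy", "cx", "cy" (pixels), "rvec" (rotation vector, rad) and "tvec" (3), from world to camera coordinates, as OpenCV has them. Camera axes: x right, y down, z forward; pixel columns grow to the right and rows downward; lengths in mm; the calibration is good to about 2 mm. A picture is of the moment at which its call begins: read the wrist's pose just before it. camera_params takes no time and is no camera call; for the wrist camera it gives the pose at the moment of the call.
- close_job(): hands the job in, once; it reports no verdict.
The state is a dict: "t": time; "joint_pos": joint angles; "joint_vel": joint speeds; "tau": joint torques, N m; "eef_pos": TCP position; "tool_rot": TCP orientation; "force": force on the tool from outside, world axes, zero at the start; "ft_torque": the same for the moment, N m; "gripper_width": finger opening in mm.
Only numpy, scipy, OpenCV 4.12 (cv2) and the standard library are available. Lean on these libraries where they do the work, as an engineer would, in place of code of your own. Each camera call takes 0.05 s, during which the arm holds its last target.

## Task

Register the round printing block on its board: with fingertips on it, turn it until its sawn flat faces the register bar and push it up so that the flat bears flush against the bar. Only then slide the vee jaw up and press it firmly home, so that it stays bearing on the block and holds it tight against the bar. Be gentle with the block (its carved face and edges bruise), keep it flat on the board, and leave the tools, ink and bowl around it where they are.

Things in the scene. Friction and masses are not known exactly. Their poses are not given: they have to be found in the camera images.
- board: The register board: a dark brown plywood bed 240 x 350 x 18 mm, fixed to the bench. Origin at the centre of its underside, z up; the bed's top is 18 mm above it. Its y axis is the direction in which the jaw slides towards the bar. The waxed bed is slippery (friction about 0.2, also between block, bar and jaw).
- bar: The register bar: an aluminium strip 190 mm long (along the board's x), 20 mm wide, 12 mm high, screwed down across the +y end of the bed. Origin at the centre of its underside, 140 mm from the board's origin along the board's +y; axes as the board's.
- bar_face (a point): The middle of the bar's face that looks to the jaw (-y side), 6 mm above the bed, 130 mm from the board's origin along the board's +y. The block's flat has to lie against this face.
- block: The printing block: a wooden disc 110 mm in diameter, 20 mm thick, 0.14 kg, grey lino and two pale carved fish on top, one flat (63 mm long) sawn off 45 mm from the centre. Loose on the bed. Origin at the circle's centre, on the underside; its y axis points from the centre to the flat, and as the board's y when registered. Bruises above 45 N, also by a knock: touch it at 15 mm/s or slower.
- block_flat (a point): The middle of the block's flat, 10 mm above the block's underside, 45 mm from the block's origin along the block's +y.
- jaw: The vee jaw: an aluminium slide 96 mm wide (along x), 14 mm high, with a 90 degree vee open to the bar (prong tips 48 mm ahead of the apex, apex cut out 18 mm wide). Slides only along the board's y, 98 mm of travel, with 8 N of drag; stays where left. Origin under the vee's apex, axes as the board's. Touches both sides of the disc when its origin is 77.8 mm behind the block's.
- jaw_back (a point): The middle of the jaw's flat back face (20 mm behind the jaw's origin, 7 mm above the bed); push here towards the bar. After a firm press (15 to 25 N at the finger, 8 N of it lost to drag) the slide's drag keeps the jaw bearing on the block when the finger leaves; if it merely touches, the block is not held. More than 35 N between block and bar bruises the block.
- ink_tin: Bystander: a closed tin, 48 mm in diameter, 26 mm high, standing on the board's corner. Origin at the centre of its underside.
- gouge: Bystander: a small carving gouge 130 mm long lying on the edge of the board. Origin at its middle.
- brayer: Bystander: a black rubber ink roller 100 mm wide with a wooden handle, about 40 mm high, lying beyond the board.
- baren: Bystander: a dark round rubbing pad 116 mm in diameter without any flat, with a cork handle, 32 mm high, lying beyond the bar.
- ink_knife: Bystander: an ink knife 227 mm long, 20 mm high, lying on the bench along the jaw's end of the board.
- bowl_a: Bystander: a white bowl 110 mm across, 45 mm high, beyond the board.
- ink_jar: Bystander: a glass jar 60 mm across, 75 mm high, beyond the board.
Not all that is in view belongs to the job. There is more than one size of the block; the job needs the middle-sized.

How it is judged:
By the outcome, as a careful person would: the job done as asked, in the order asked, and still so for the second after the job is handed in, with the robot touching nothing.
It also fails if it takes over 72 s, if anything falls off the work surface, if the arm or the gripper's body presses on something with over 40 N, if the wrist force passes 120 N, or if a joint passes its speed limit or range.

## Working session

There is one attempt and no reset: what is moved stays moved. The work goes in short steps, Python scripts to look and compute and a tool call to move; the robot and the scene stay as the last step left them, time stands still between calls to the robot, and variables do not carry over. Pictures are saved under pics/ and viewed, and the job is handed in when it is done.

Besides the shell and the picture viewer there is one more tool, called after "Call:" in YAML: its name, and indented under it one key for each argument. carry_out: Moves the arm, as the interface text tells. Its arguments: {"type":"object","properties":{"angular":{"type":"array","items":{"type":"array","items":{"type":"number"}}},"translation":{"type":"array","items":{"type":"array","items":{"type":"number"}}},"hand":{"type":"array","items":{"type":"number"}},"force":{"type":"number"}},"required":["angular","translation","hand"]}

```bash
mkdir -p pics; python3 - <<'E'
from cell import *
import cv2
for n in ("scene","top"):
    cv2.imwrite(f"pics/{n}0.png",get_image(n)); print(n,camera_params(n))
s=read_state(); print(s)
E
```

```text
scene {'fx': 437.9562465007852, 'fy': 437.9562465007852, 'cx': 276.8864281726876, 'cy': 215.04280992401655, 'rvec': array([ 1.94526262,  1.68779901, -0.58756885]), 'tvec': array([-126.75390598, -408.88690225, 1230.43212622])}
top {'fx': 404.1327374196626, 'fy': 404.1327374196626, 'cx': 283.8694930250412, 'cy': 211.69774515959753, 'rvec': array([ 2.19347504, -2.1622438 ,  0.05651007]), 'tvec': array([ 53.12422174, 553.17617239, 846.13885396])}
{'t': 0.1, 'joint_pos': array([-9.33432497e-01,  3.85462484e-01,  6.72719247e-03, -4.43310106e-04,
       -1.19400719e+00, -2.58589422e-01]), 'joint_vel': array([ 4.04154137e-04, -1.97508375e-03,  4.59543820e-03,  1.22426445e-03,
       -8.39304441e-05,  1.30535984e-03]), 'tau': array([ 2.32318635e-04, -3.93318629e+01,  1.88928723e+01,  4.19795439e+00,
       -2.60478249e-03,  9.11639916e-06]), 'eef_pos': array([ 230.92067678, -580.1930734 ,  230.32630025]), 'tool_rot': array([-8.50001265e-04,  5.61413072e-01,  8.27535119e-01,  5.16551565e-04]), 'force': array([-0.02693383, -0.32343109, -0.16910018]), 'ft_torque': array([-0.00123236, -0.03048078,  0.00261755]), 'gripper_width': 85.4369234788809}
```

View pics/scene0.png

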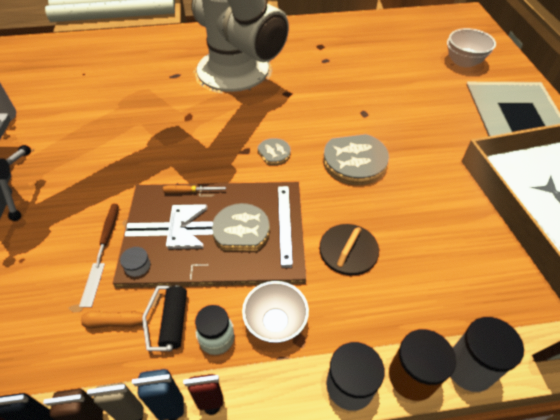

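View pics/top0.png

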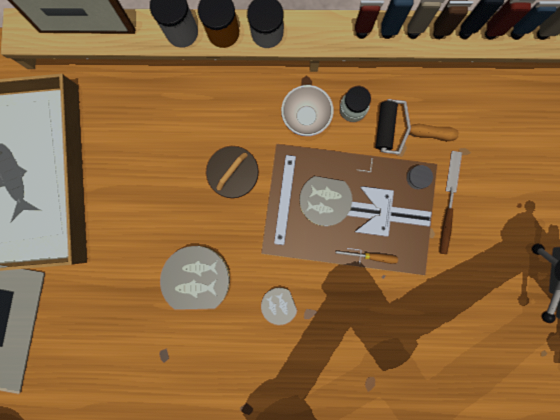

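The top view shows the board around (350,210), the bar on its left at (285,200), the block at (326,200) and the jaw at (375,212). I'll enlarge it and mark the world coordinates.

```bash
cat > h.py <<'E'
from cell import *
import cv2, numpy as np
def cp(n):
    c=camera_params(n); K=np.array([[c['fx'],0,c['cx']],[0,c['fy'],c['cy']],[0,0,1.]]); return K,c['rvec'],c['tvec']
def ray(P,px,z):
    K,r,t=P; R=cv2.Rodrigues(r)[0]; px=np.atleast_2d(np.array(px,float))
    d=np.c_[(px-K[:2,2])/[K[0,0],K[1,1]],np.ones(len(px))]@R; o=-R.T@t
    return o+d*((z-o[2])/d[:,2])[:,None]
def proj(P,X):
    K,r,t=P; return cv2.projectPoints(np.atleast_2d(np.array(X,float)),r,t,K,None)[0][:,0]
E
python3 - <<'E'
from h import *
im=cv2.imread("pics/top0.png"); c=im[135:285,255:475]
cv2.imwrite("pics/topz.png",cv2.resize(c,None,fx=3.6,fy=3.6,interpolation=cv2.INTER_CUBIC))
im=cv2.imread("pics/scene0.png"); c=im[170:295,100:320]
cv2.imwrite("pics/scz.png",cv2.resize(c,None,fx=3.6,fy=3.6,interpolation=cv2.INTER_CUBIC))
P=cp("top")
print(ray(P,[[276,145],[437,164],[425,274],[262,254],[326,200]],18))
E
```

```text
[[ 697.41409073   80.33679209   18.        ]
 [ 659.78929013 -266.65023935   18.        ]
 [ 424.73153144 -238.8629639    18.        ]
 [ 461.40453595  106.37200798   18.        ]
 [ 578.88194739  -28.99203148   18.        ]]
```

View pics/topz.png

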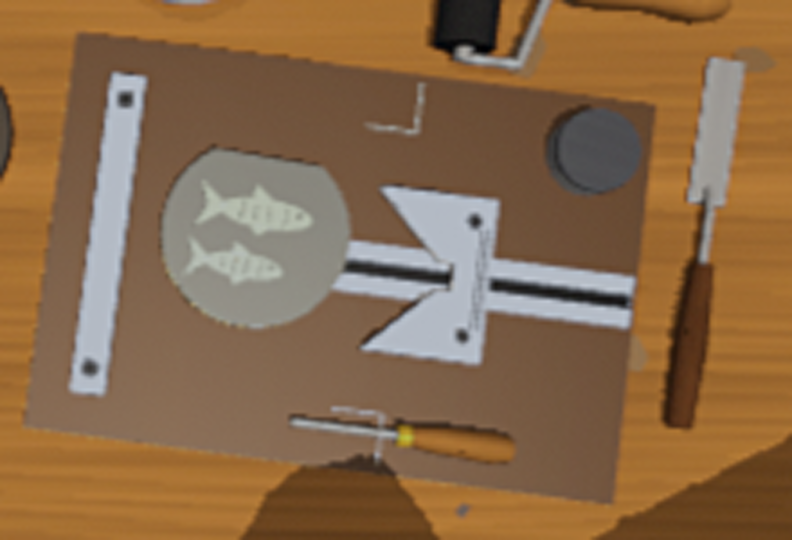

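View pics/scz.png

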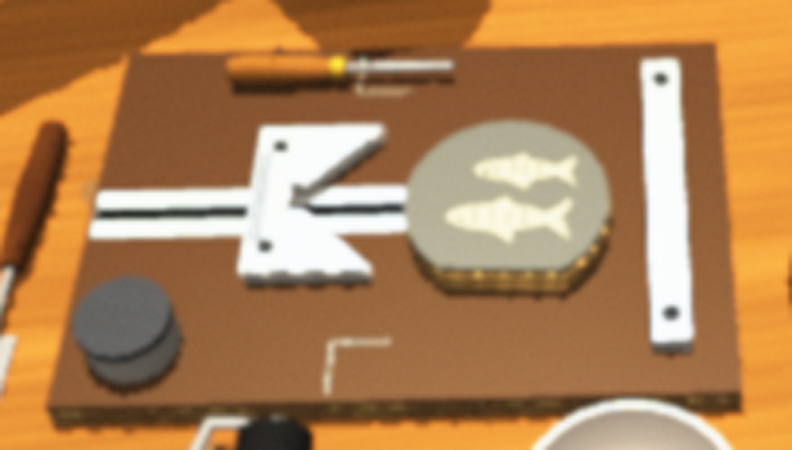

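The fish block on the bed is the middle-sized one. Its flat faces board +x, so it needs about a +90° turn. Next I'll measure the board, bar, block and jaw precisely.

```bash
cat >> h.py <<'E'
def mask_lo(im):  # low saturation
    hsv=cv2.cvtColor(im,cv2.COLOR_BGR2HSV); return hsv
def board(im,P):
    hsv=cv2.cvtColor(im,cv2.COLOR_BGR2HSV)
    # bright white/grey-blue: bar
    m=((hsv[...,1]<60)&(hsv[...,2]>170)).astype(np.uint8)
    out=[]
    cs,_=cv2.findContours(m,cv2.RETR_EXTERNAL,cv2.CHAIN_APPROX_NONE)
    for c in cs:
        if cv2.contourArea(c)>150: out.append(c)
    return m,out
E
python3 - <<'E'
from h import *
im=cv2.imread("pics/top0.png"); P=cp("top")
m,cs=board(im,P)
for c in cs:
    r=cv2.minAreaRect(c); print(r,ray(P,[r[0]],30)[0].round(1))
hsv=cv2.cvtColor(im,cv2.COLOR_BGR2HSV)
for p in [(285,200),(340,215),(326,180),(375,215),(300,230),(350,230),(326,195),(400,240),(350,160),(309,201)]: print(p,hsv[p[1],p[0]])
E
```

```text
((195.11766052246094, 288.5294189453125), (40.2401237487793, 16.838064193725586), 2.7263107299804688) [387.6 244.5  30. ]
((198.7970428466797, 267.9703063964844), (14.229032516479492, 33.433250427246094), 84.2894058227539) [430.5 238.1  30. ]
((390.5000305175781, 213.00001525878906), (79.13416290283203, 45.27267837524414), 7.125016689300537) [ 552.  -163.8   30. ]
((325.5, 193.0), (12.0, 29.0), 90.0) [592.6 -26.8  30. ]
((284.24346923828125, 199.466552734375), (8.967514991760254, 88.46800231933594), 7.4314093589782715) [577.6  60.5  30. ]
((30.087629318237305, 175.42782592773438), (168.50782775878906, 67.88445281982422), 87.39744567871094) [622.4 608.3  30. ]
((307.0, 109.5), (49.0, 50.0), 90.0) [772.8  14.4  30. ]
(285, 200) [108  22 196]
(340, 215) [ 27  19 144]
(326, 180) [ 25  20 137]
(375, 215) [114   8 151]
(300, 230) [ 13 100 133]
(350, 230) [ 14 105 126]
(326, 195) [ 44  19 175]
(400, 240) [ 14 115 118]
(350, 160) [ 14 120 108]
(309, 201) [ 30  15 150]
```

```bash
cat >> h.py <<'E'
from scipy.optimize import least_squares
def blockfit(im,P,box,z=38,vmin=110):
    x0,y0,x1,y1=box
    i=im.astype(int); hsv=cv2.cvtColor(im,cv2.COLOR_BGR2HSV)
    m=((hsv[...,1]<70)&(hsv[...,2]>vmin)&(i[...,2]>i[...,0])).astype(np.uint8)
    k=np.zeros_like(m); k[y0:y1,x0:x1]=m[y0:y1,x0:x1]; k=cv2.morphologyEx(k,cv2.MORPH_OPEN,np.ones((3,3)))
    cs,_=cv2.findContours(k,cv2.RETR_EXTERNAL,cv2.CHAIN_APPROX_NONE); c=max(cs,key=cv2.contourArea)
    pts=ray(P,c[:,0],z)[:,:2]
    def res(v):
        d=pts-v[:2]; n=np.array([np.cos(v[2]),np.sin(v[2])])
        return np.maximum(np.hypot(*d.T)-v[3], d@n-v[3]*45/55)
    best=min((least_squares(res,[*pts.mean(0),a,55],loss='soft_l1') for a in np.arange(0,6.3,.5)),key=lambda r:r.cost)
    return best.x,best.cost,k,c
E
python3 - <<'E'
from h import *
for n,box in (("top",(294,160,358,235)),("scene",(208,200,275,255))):
    im=cv2.imread(f"pics/{n}0.png"); P=cp(n); R=cv2.Rodrigues(P[1])[0]; print(n,"cam",(-R.T@P[2]).round())
    v,cost,k,c=blockfit(im,P,box)
    print(v[:2].round(1),np.degrees(v[2]).round(1),v[3].round(1),"cost",cost,len(c))
    o=im.copy(); cv2.drawContours(o,[c],-1,(0,0,255),1)
    x0,y0,x1,y1=box; cv2.imwrite(f"pics/b_{n}.png",cv2.resize(o[y0-20:y1+20,x0-20:x1+20],None,fx=5,fy=5))
    m,cs=board(im,P)
    for q in cs:
        X=ray(P,q[:,0],30)
        if abs(X[:,:2].mean(0)-[578,60]).max()<30:
            r=cv2.minAreaRect(X[:,:2].astype(np.float32)); print("bar",r)
E
```

```text
top cam [493.  46. 883.]
[577.9 -26.1] -9.1 54.1 cost 34.00588441777466 148
bar ((578.3143310546875, 60.37727737426758), (19.0068359375, 188.4019317626953), 83.40802001953125)
scene cam [1091.  -26.  712.]
[578.4 -25.8] -8.1 53.6 cost 26.26924123778013 145
bar ((577.3419189453125, 60.56144714355469), (22.94660186767578, 191.68853759765625), 83.37764739990234)
```

Both views agree. The board y axis is at 83.4° and the block is at (578,−26) with its flat normal at −8.6°, so it needs about +92°. The target is (571.6,5.8). I'll move above the block now.

Call:
carry_out:
  angular:
    - [0,0,-1.9]
    - [0,0,-3.8]
    - [0,0,-5.7]
    - [0,0,-7.6]
    - [0,0,-9.5]
    - [0,0,-11.4]
    - [0,0,-13.3]
    - [0,0,-15.2]
  translation:
    - [0.0217,0.0347,-0.004]
    - [0.0434,0.0694,-0.008]
    - [0.0651,0.1041,-0.012]
    - [0.0868,0.1388,-0.016]
    - [0.1085,0.1735,-0.02]
    - [0.1302,0.2082,-0.024]
    - [0.1519,0.2429,-0.028]
    - [0.1736,0.2776,-0.032]
  hand: [0.7,0.7,0.7,0.7,0.7,0.7,0.7,0.7]
  force: 40

```text
t: 0.9
eef_pos: [405.1, -301.4, 198.9]
tool_rot: [-0.0, 0.666, 0.746, -0.0]
force: [0.9, -0.1, 0.3]
gripper_width: 59.6
```

Call:
carry_out:
  angular:
    - [0,0,-1.9]
    - [0,0,-3.8]
    - [0,0,-5.7]
    - [0,0,-7.6]
    - [0,0,-9.5]
    - [0,0,-11.4]
    - [0,0,-13.3]
    - [0,0,-15.2]
  translation:
    - [0.0217,0.0347,-0.014]
    - [0.0434,0.0694,-0.028]
    - [0.0651,0.1041,-0.042]
    - [0.0868,0.1388,-0.056]
    - [0.1085,0.1735,-0.07]
    - [0.1302,0.2082,-0.084]
    - [0.1519,0.2429,-0.098]
    - [0.1736,0.2771,-0.112]
  hand: [0.7,0.7,0.7,0.7,0.7,0.7,0.7,0.7]

```text
t: 1.7
eef_pos: [578.7, -24.4, 86.4]
tool_rot: [-0.0, 0.759, 0.651, -0.0]
force: [0.5, -0.6, 0.8]
gripper_width: 59.5
```

```bash
python3 - <<'E'
from h import *
s=read_state(); cv2.imwrite("pics/w1.png",get_image("wrist"));cv2.imwrite("pics/s1.png",get_image("scene"))
from scipy.spatial.transform import Rotation as R
s=read_state(); print(s)
q=s['tool_rot']; print(R.from_quat([*q[1:],q[0]]).as_matrix().round(3))
E
```

```text
{'t': 1.8, 'joint_pos': array([ 2.40248576e-01,  4.54521667e-01, -2.89540651e-01, -2.55527435e-04,
       -8.29186557e-01, -1.95869669e+00]), 'joint_vel': array([-0.05185235, -0.05101478, -0.03961309, -0.00075746, -0.03662759,
        0.05009716]), 'tau': array([  0.87549638, -38.06470871,  15.39590299,   3.36167827,
         0.16188122,  -0.24267839]), 'eef_pos': array([579.57561259, -22.48306033,  84.73955619]), 'tool_rot': array([-6.40653772e-04,  7.57391936e-01,  6.52959373e-01, -1.04984118e-03]), 'force': array([-0.77164858,  0.1346771 ,  0.26760476]), 'ft_torque': array([-0.06984455,  0.02873444,  0.0096047 ]), 'gripper_width': 59.93906046130089}
[[ 0.147  0.989 -0.002]
 [ 0.989 -0.147 -0.   ]
 [-0.001 -0.002 -1.   ]]
```

View pics/w1.png

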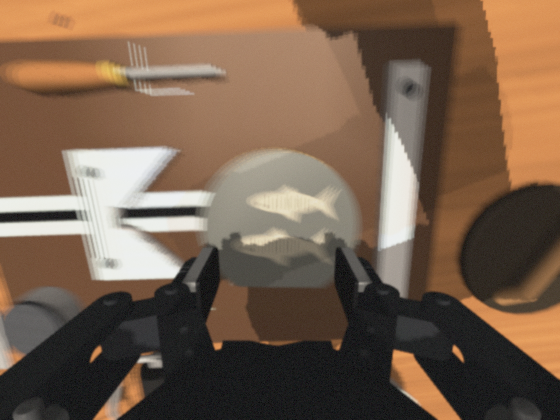

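The wrist view shows the fingers straddling the block, with the jaw on the left and the bar on the right. I'll descend, slowly near contact.

Call:
carry_out:
  angular:
    - [0,0,0]
    - [0,0,0]
    - [0,0,0]
    - [0,0,0]
    - [0,0,0]
    - [0,0,0]
    - [0,0,0]
    - [0,0,0]
  translation:
    - [0,0,-0.009]
    - [0,0,-0.018]
    - [0,0,-0.027]
    - [0,0,-0.034]
    - [0,0,-0.037]
    - [0,0,-0.037]
    - [0,0,-0.037]
    - [0,0,-0.037]
  hand: [0.7,0.7,0.7,0.7,0.7,0.7,0.7,0.7]

```text
t: 2.6
eef_pos: [578.7, -26.0, 50.8]
tool_rot: [0.0, 0.759, 0.651, 0.0]
force: [1.0, 0.8, -0.1]
gripper_width: 59.5
```

Call:
carry_out:
  angular:
    - [0,0,0]
    - [0,0,0]
    - [0,0,0]
    - [0,0,0]
    - [0,0,0]
    - [0,0,0]
  translation:
    - [0,0,-0.001]
    - [0,0,-0.002]
    - [0,0,-0.003]
    - [0,0,-0.004]
    - [0,0,-0.005]
    - [0,0,-0.006]
  hand: [0.7,0.7,0.7,0.7,0.7,0.7]

```text
t: 3.2
eef_pos: [578.3, -26.0, 44.2]
tool_rot: [-0.0, 0.759, 0.651, -0.0]
force: [-1.0, -0.8, -0.4]
gripper_width: 59.6
```

Call:
carry_out:
  angular:
    - [0,0,0]
    - [0,0,0]
    - [0,0,0]
    - [0,0,0]
  translation:
    - [0,0,-0.001]
    - [0,0,-0.002]
    - [0,0,-0.003]
    - [0,0,-0.004]
  hand: [0.7,0.7,0.7,0.7]

```text
t: 3.6
eef_pos: [578.3, -26.0, 40.2]
tool_rot: [-0.0, 0.759, 0.651, -0.0]
force: [0.2, -0.7, -0.5]
gripper_width: 59.7
```

Call:
carry_out:
  angular:
    - [0,0,0]
    - [0,0,0]
    - [0,0,0]
  translation:
    - [0,0,-0.001]
    - [0,0,-0.002]
    - [0,0,-0.003]
  hand: [0.7,0.7,0.7]

```text
t: 3.9
eef_pos: [578.3, -26.0, 37.2]
tool_rot: [-0.0, 0.759, 0.651, -0.0]
force: [0.4, -0.4, 1.2]
gripper_width: 59.7
```

Call:
carry_out:
  angular:
    - [0,0,0]
  translation:
    - [0,0,-0.001]
  hand: [0.7]

```text
t: 4.0
eef_pos: [578.4, -26.0, 36.3]
tool_rot: [0.0, 0.759, 0.651, 0.0]
force: [-0.7, -0.6, 0.2]
gripper_width: 60.0
```

Call:
carry_out:
  angular:
    - [0,0,0]
  translation:
    - [0,0,-0.001]
  hand: [0.7]

```text
t: 4.1
eef_pos: [578.3, -26.0, 35.2]
tool_rot: [-0.0, 0.759, 0.651, -0.0]
force: [-0.3, 0.5, -0.7]
gripper_width: 59.8
```

Call:
carry_out:
  angular:
    - [0,0,0]
  translation:
    - [0,0,-0.001]
  hand: [0.7]

```text
t: 4.2
eef_pos: [578.4, -26.0, 34.2]
tool_rot: [-0.0, 0.759, 0.651, -0.0]
force: [0.1, -0.5, 0.8]
gripper_width: 59.8
```

Call:
carry_out:
  angular:
    - [0,0,0]
  translation:
    - [0,0,-0.001]
  hand: [0.7]

```text
t: 4.3
eef_pos: [578.3, -26.0, 33.2]
tool_rot: [-0.0, 0.759, 0.651, 0.0]
force: [0.4, -0.0, -0.0]
gripper_width: 59.9
```

Call:
carry_out:
  angular:
    - [0,0,0]
  translation:
    - [0,0,-0.0007]
  hand: [0.7]

```text
t: 4.4
eef_pos: [578.6, -26.0, 33.1]
tool_rot: [0.0, 0.759, 0.652, 0.0]
force: [-0.9, 0.3, 5.1]
gripper_width: 59.8
```

Contact. I'll press a little more.

Call:
carry_out:
  angular:
    - [0,0,0]
    - [0,0,0]
  translation:
    - [0,0,-0.0005]
    - [0,0,-0.0005]
  hand: [0.7,0.7]

```text
t: 4.6
eef_pos: [578.9, -26.0, 33.1]
tool_rot: [0.001, 0.759, 0.652, 0.0]
force: [-0.4, 1.1, 4.7]
gripper_width: 59.8
```

Call:
carry_out:
  angular:
    - [0,0,0]
    - [0,0,0]
  translation:
    - [0,0,-0.0008]
    - [0,0,-0.0008]
  hand: [0.7,0.7]

```text
t: 4.8
eef_pos: [579.4, -26.0, 33.1]
tool_rot: [0.001, 0.758, 0.652, 0.001]
force: [-2.0, -0.1, 8.5]
gripper_width: 59.8
```

Call:
carry_out:
  angular:
    - [0,0,0]
    - [0,0,0]
  translation:
    - [0,0,-0.0008]
    - [0,0,-0.0008]
  hand: [0.7,0.7]

```text
t: 5.0
eef_pos: [579.9, -26.0, 33.0]
tool_rot: [0.001, 0.758, 0.652, 0.001]
force: [-1.9, 0.0, 12.4]
gripper_width: 59.6
```

Call:
carry_out:
  angular:
    - [0,0,2]
    - [0,0,4]
    - [0,0,6]
    - [0,0,8]
    - [0,0,10]
    - [0,0,12]
    - [0,0,14]
    - [0,0,16]
  translation:
    - [0,0,0]
    - [0,0,0]
    - [0,0,0]
    - [0,0,0]
    - [0,0,0]
    - [0,0,0]
    - [0,0,0]
    - [0,0,0]
  hand: [0.7,0.7,0.7,0.7,0.7,0.7,0.7,0.7]

```text
t: 5.8
eef_pos: [581.0, -25.7, 33.1]
tool_rot: [0.002, 0.66, 0.752, 0.002]
force: [1.3, -0.2, 9.8]
gripper_width: 59.5
```

```bash
python3 - <<'E'
from h import *
im=get_image("scene"); cv2.imwrite("pics/s2.png",im); cv2.imwrite("pics/s2z.png",cv2.resize(im[120:300,100:330],None,fx=3.4,fy=3.3))
E
```

```text
(no output)
```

View pics/s2z.png

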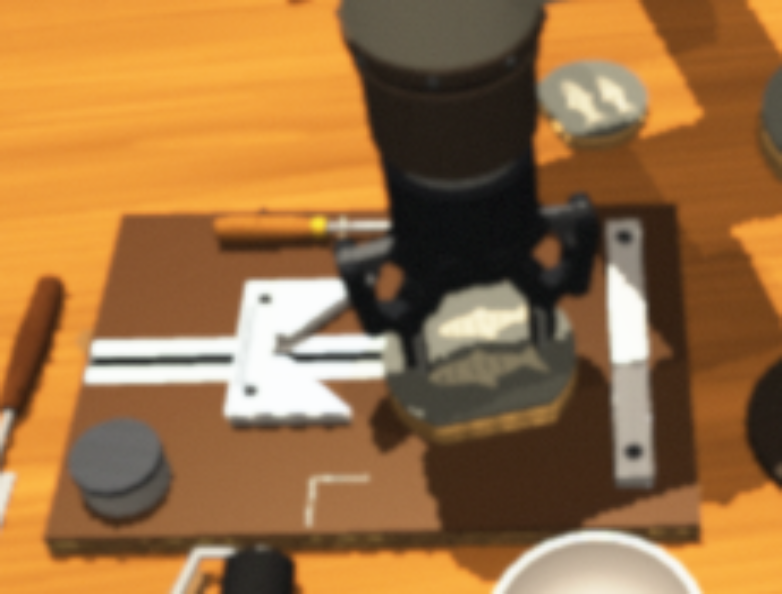

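The block turns with the fingers, and the flat is swinging towards the bar. I'll continue.

Call:
carry_out:
  angular:
    - [0,0,3]
    - [0,0,6]
    - [0,0,9]
    - [0,0,12]
    - [0,0,15]
    - [0,0,18]
    - [0,0,21]
    - [0,0,24]
  translation:
    - [0,0,0]
    - [0,0,0]
    - [0,0,0]
    - [0,0,0]
    - [0,0,0]
    - [0,0,0]
    - [0,0,0]
    - [0,0,0]
  hand: [0.7,0.7,0.7,0.7,0.7,0.7,0.7,0.7]

```text
t: 6.65
eef_pos: [581.5, -25.5, 33.1]
tool_rot: [0.003, 0.489, 0.872, 0.002]
force: [1.0, -0.1, 8.9]
gripper_width: 59.5
```

Call:
carry_out:
  angular:
    - [0,0,3]
    - [0,0,6]
    - [0,0,9]
    - [0,0,12]
    - [0,0,15]
    - [0,0,18]
    - [0,0,21]
    - [0,0,24]
  translation:
    - [0,0,0]
    - [0,0,0]
    - [0,0,0]
    - [0,0,0]
    - [0,0,0]
    - [0,0,0]
    - [0,0,0]
    - [0,0,0]
  hand: [0.7,0.7,0.7,0.7,0.7,0.7,0.7,0.7]

```text
t: 7.45
eef_pos: [581.3, -25.4, 33.1]
tool_rot: [0.003, 0.297, 0.955, 0.001]
force: [1.2, 1.1, 8.7]
gripper_width: 59.9
```

Call:
carry_out:
  angular:
    - [0,0,3]
    - [0,0,6]
    - [0,0,9]
    - [0,0,12]
    - [0,0,15]
    - [0,0,18]
    - [0,0,21]
    - [0,0,24]
  translation:
    - [0,0,0]
    - [0,0,0]
    - [0,0,0]
    - [0,0,0]
    - [0,0,0]
    - [0,0,0]
    - [0,0,0]
    - [0,0,0]
  hand: [0.7,0.7,0.7,0.7,0.7,0.7,0.7,0.7]

```text
t: 8.25
eef_pos: [581.1, -25.4, 33.1]
tool_rot: [0.003, 0.091, 0.996, 0.001]
force: [1.4, 1.3, 10.6]
gripper_width: 59.6
```

```bash
python3 - <<'E'
from h import *
im=get_image("scene"); cv2.imwrite("pics/s3.png",im); t=get_image("top"); cv2.imwrite("pics/t3.png",t)
a=cv2.resize(im[170:300,180:320],(560,520)); cv2.imwrite("pics/s3z.png",a); cv2.imwrite("pics/t3z.png",cv2.resize(t[135:285,255:475],None,fx=3.6,fy=3.6))
E
```

```text
(no output)
```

View pics/s3z.png

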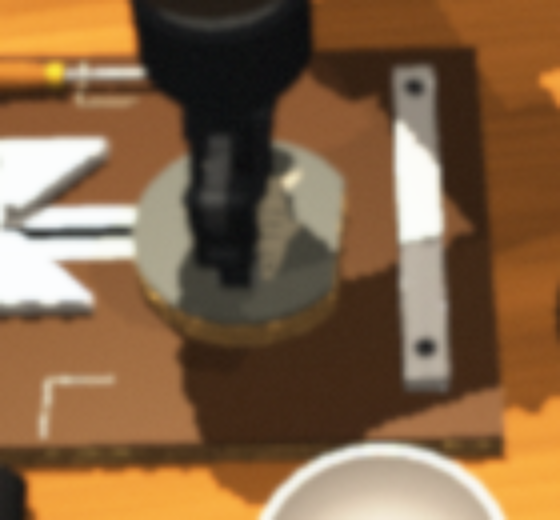

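View pics/t3z.png

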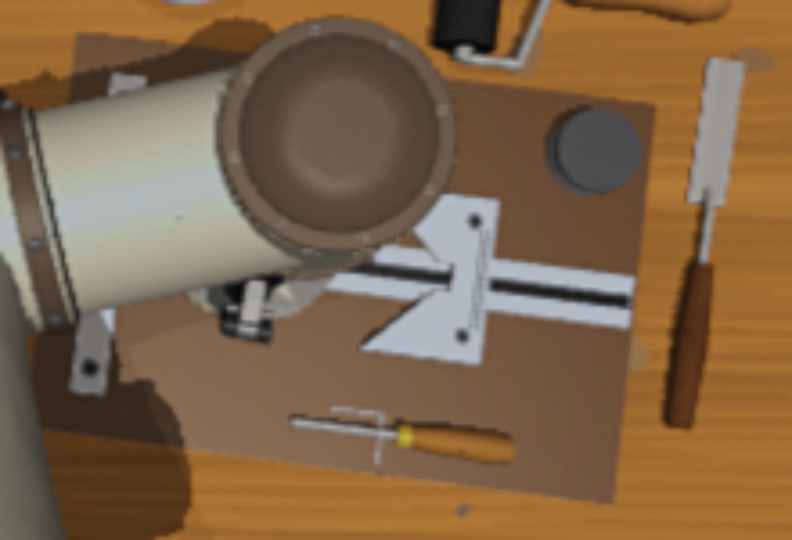

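```bash
python3 - <<'E'
from h import *
P=cp("scene"); im=cv2.imread("pics/s3.png")
cv2.imwrite("pics/s3y.png",cv2.resize(im[190:280,210:300],None,fx=6.6,fy=6.6,interpolation=cv2.INTER_CUBIC))
E
```

```text
(no output)
```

View pics/s3y.png

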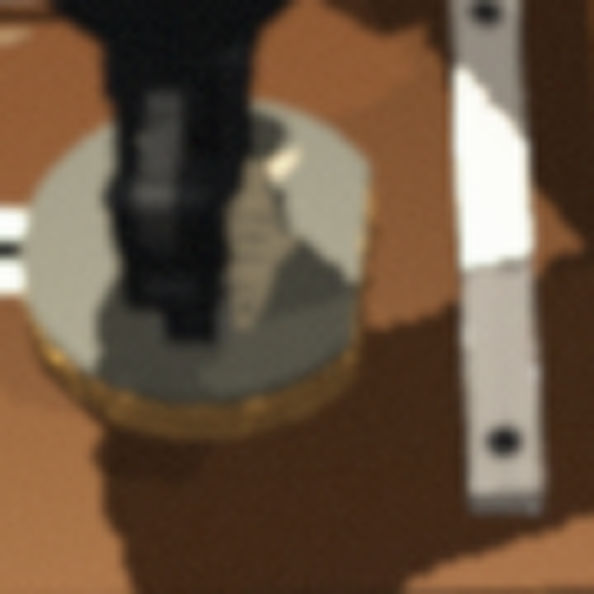

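```bash
python3 - <<'E'
from h import *
P=cp("scene")
for pts,z in ((((370,160),(356,348)),38),(((452,70),(470,490)),30)):
    X=ray(P,[(210+a/6.6-.4,190+b/6.6-.4) for a,b in pts],z); d=X[1]-X[0]; print(X.round(1),np.degrees(np.arctan2(d[1],d[0])), np.linalg.norm(d))
E
```

```text
[[557.5  26.6  38. ]
 [624.4  14.2  38. ]] -10.512116026305561 68.0524888208333
[[519.5  56.8  30. ]
 [670.6  40.1  30. ]] -6.305576840672663 152.03787161433087
```

Call:
carry_out:
  angular:
    - [0,0,0.5]
    - [0,0,1.0]
    - [0,0,1.5]
    - [0,0,2.0]
    - [0,0,2.5]
    - [0,0,3.0]
    - [0,0,3.6]
    - [0,0,4.2]
  translation:
    - [-0.0007,0.0015,0]
    - [-0.0014,0.003,0]
    - [-0.0021,0.0045,0]
    - [-0.0028,0.006,0]
    - [-0.0035,0.0075,0]
    - [-0.0042,0.009,0]
    - [-0.0049,0.0105,0]
    - [-0.0056,0.012,0]
  hand: [0.7,0.7,0.7,0.7,0.7,0.7,0.7,0.7]

```text
t: 9.15
eef_pos: [575.6, -13.9, 33.1]
tool_rot: [0.003, 0.056, 0.998, 0.0]
force: [0.9, 0.0, 9.7]
gripper_width: 59.5
```

Call:
carry_out:
  angular:
    - [0,0,0]
    - [0,0,0]
    - [0,0,0]
    - [0,0,0]
    - [0,0,0]
    - [0,0,0]
    - [0,0,0]
    - [0,0,0]
  translation:
    - [-0.0007,0.0014,0]
    - [-0.0014,0.0028,0]
    - [-0.0021,0.0042,0]
    - [-0.0028,0.0056,0]
    - [-0.0035,0.007,0]
    - [-0.0042,0.0084,0]
    - [-0.0049,0.0098,0]
    - [-0.0056,0.0112,0]
  hand: [0.7,0.7,0.7,0.7,0.7,0.7,0.7,0.7]

```text
t: 9.95
eef_pos: [569.9, -2.7, 33.1]
tool_rot: [0.003, 0.056, 0.998, 0.0]
force: [1.1, -0.9, 9.4]
gripper_width: 59.8
```

```bash
python3 - <<'E'
from h import *
im=get_image("scene"); cv2.imwrite("pics/s4.png",im)
cv2.imwrite("pics/s4y.png",cv2.resize(im[190:280,210:300],None,fx=6.6,fy=6.6,interpolation=cv2.INTER_CUBIC))
E
```

```text
(no output)
```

View pics/s4y.png

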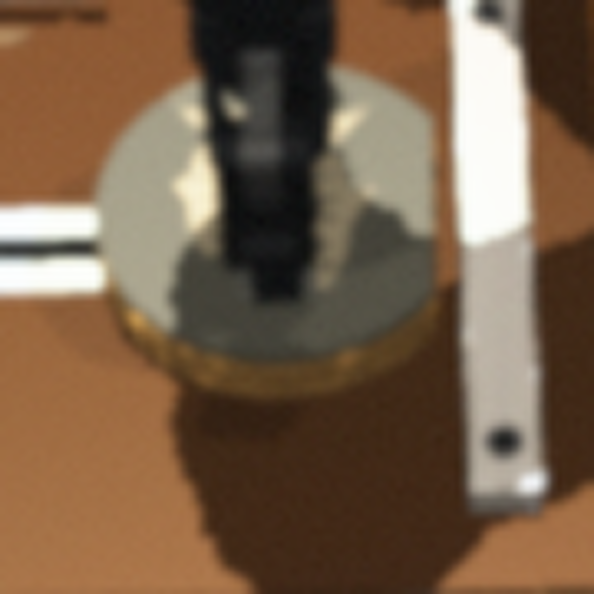

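```bash
python3 - <<'E'
from h import *
P=cp("scene")
for pts,z in ((((433,115),(437,290)),38),(((452,70),(470,490)),30)):
    X=ray(P,[(210+a/6.6-.4,190+b/6.6-.4) for a,b in pts],z); d=X[1]-X[0]; print(X.round(1),np.degrees(np.arctan2(d[1],d[0])), np.linalg.norm(d), X.mean(0))
E
```

```text
[[543.   47.6  38. ]
 [607.6  39.7  38. ]] -6.934125697664581 65.07696130864896 [575.27630834  43.65467825  38.        ]
[[519.5  56.8  30. ]
 [670.6  40.1  30. ]] -6.305576840672663 152.03787161433087 [595.06053557  48.40246448  30.        ]
```

The flat is now within about 0.6° of parallel, with a gap of about 7 mm. I'll ease it onto the bar.

Call:
carry_out:
  angular:
    - [0,0,0.2]
    - [0,0,0.4]
    - [0,0,0.5]
    - [0,0,0.5]
    - [0,0,0.5]
  translation:
    - [0.0001,0.001,0]
    - [0.0002,0.002,0]
    - [0.0003,0.003,0]
    - [0.0005,0.004,0]
    - [0.0006,0.005,0]
  hand: [0.7,0.7,0.7,0.7,0.7]

```text
t: 10.5
eef_pos: [569.8, 2.0, 33.1]
tool_rot: [0.002, 0.051, 0.999, -0.0]
force: [-0.3, -1.7, 11.7]
gripper_width: 59.8
```

Call:
carry_out:
  angular:
    - [0,0,0]
    - [0,0,0]
  translation:
    - [0.0001,0.0008,0]
    - [0.0002,0.0016,0]
  hand: [0.7,0.7]

```text
t: 10.7
eef_pos: [570.0, 3.6, 33.1]
tool_rot: [0.002, 0.051, 0.999, -0.0]
force: [0.2, -1.9, 10.4]
gripper_width: 59.4
```

Call:
carry_out:
  angular:
    - [0,0,0]
    - [0,0,0]
  translation:
    - [0.0001,0.0008,0]
    - [0.0002,0.0016,0]
  hand: [0.7,0.7]

```text
t: 10.9
eef_pos: [570.2, 5.2, 33.1]
tool_rot: [0.002, 0.051, 0.999, -0.0]
force: [0.4, -2.4, 10.3]
gripper_width: 59.8
```

Call:
carry_out:
  angular:
    - [0,0,0]
    - [0,0,0]
  translation:
    - [0.0001,0.0008,0]
    - [0.0002,0.0016,0]
  hand: [0.7,0.7]

```text
t: 11.1
eef_pos: [570.2, 6.4, 33.1]
tool_rot: [0.002, 0.051, 0.999, -0.0]
force: [-1.2, -4.2, 11.0]
gripper_width: 60.2
```

Call:
carry_out:
  angular:
    - [0,0,0]
    - [0,0,0]
  translation:
    - [0.0001,0.0008,0]
    - [0.0002,0.0016,0]
  hand: [0.7,0.7]

```text
t: 11.3
eef_pos: [570.3, 7.9, 33.1]
tool_rot: [0.002, 0.051, 0.999, -0.001]
force: [0.0, -3.4, 11.2]
gripper_width: 59.9
```

Call:
carry_out:
  angular:
    - [0,0,0]
    - [0,0,0]
  translation:
    - [0.0001,0.0008,0]
    - [0.0002,0.0016,0]
  hand: [0.7,0.7]

```text
t: 11.5
eef_pos: [570.4, 9.5, 33.0]
tool_rot: [0.002, 0.051, 0.999, -0.001]
force: [-0.9, -4.7, 11.6]
gripper_width: 59.7
```

```bash
python3 - <<'E'
from h import *
im=get_image("scene"); cv2.imwrite("pics/s5.png",im)
cv2.imwrite("pics/s5y.png",cv2.resize(im[190:280,210:300],None,fx=6.6,fy=6.6,interpolation=cv2.INTER_CUBIC))
print(read_state()['force'],read_state()['eef_pos'])
E
```

```text
[-1.44906439 -3.48884655 11.94753515] [570.45785503   9.56955556  33.06582612]
```

View pics/s5y.png

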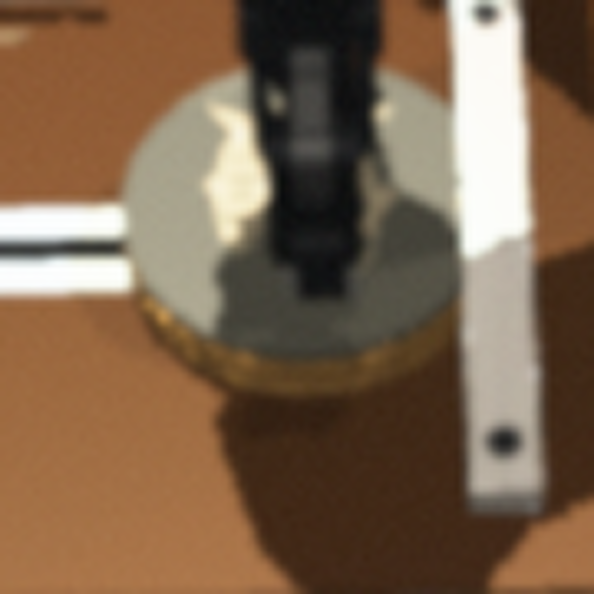

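The flat lies along the bar face, from (455,130) to (465,300) in the crop, with no visible gap, and the fingertips have begun to slip. I'll lift off and move back to behind the jaw at height.

Call:
carry_out:
  angular:
    - [0,0,0]
    - [0,0,0]
    - [0,0,0]
    - [0,0,0]
    - [0,0,0]
    - [0,0,0]
    - [0,0,0]
    - [0,0,0]
  translation:
    - [0,0,0.002]
    - [0,0,0.005]
    - [0,0,0.01]
    - [0,0,0.025]
    - [0,0,0.045]
    - [0,0,0.065]
    - [-0.003,-0.03,0.085]
    - [-0.007,-0.06,0.1]
  hand: [0.7,0.7,0.7,0.7,0.7,0.7,0.7,0.7]

```text
t: 12.35
eef_pos: [562.2, -49.6, 131.9]
tool_rot: [0.001, 0.051, 0.999, 0.0]
force: [0.9, -0.4, 0.3]
gripper_width: 59.6
```

Call:
carry_out:
  angular:
    - [0,0,0]
    - [0,0,0]
    - [0,0,0]
    - [0,0,0]
    - [0,0,0]
  translation:
    - [-0.005,-0.04,0]
    - [-0.01,-0.08,0]
    - [-0.014,-0.12,0]
    - [-0.014,-0.13,0]
    - [-0.014,-0.13,0]
  hand: [0,0,0,0,0]

```text
t: 12.85
eef_pos: [547.4, -181.0, 130.3]
tool_rot: [-0.0, 0.054, 0.999, 0.0]
force: [-0.3, -0.0, -0.8]
gripper_width: -0.1
```

```bash
python3 - <<'E'
from h import *
s=read_state(); print(s['eef_pos'],s['tool_rot'],s['gripper_width'],s['joint_pos'])
im=get_image("scene"); cv2.imwrite("pics/s6.png",im); t=get_image("top"); cv2.imwrite("pics/t6.png",t)
cv2.imwrite("pics/s6z.png",cv2.resize(im[170:300,110:310],None,fx=4,fy=4,interpolation=cv2.INTER_CUBIC)); cv2.imwrite("pics/t6z.png",cv2.resize(t[135:285,255:475],None,fx=3.6,fy=3.6))
E
```

```text
[ 547.42452081 -180.95311713  130.28526847] [-1.94337079e-04  5.36373409e-02  9.98560462e-01  4.80204052e-05] -0.1286601384587151 [-3.84616146e-02  3.94968605e-01 -2.51279688e-01 -1.27648678e-04
 -9.24935206e-01 -6.87877239e-02]
```

View pics/s6z.png

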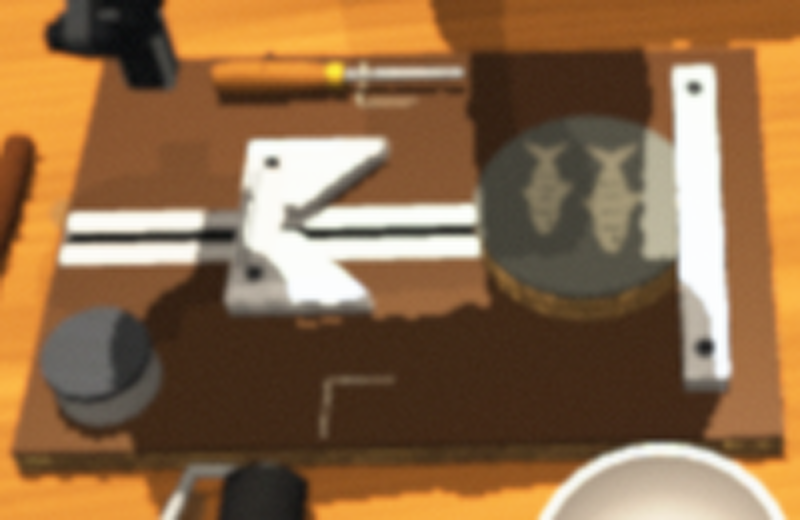

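View pics/t6z.png

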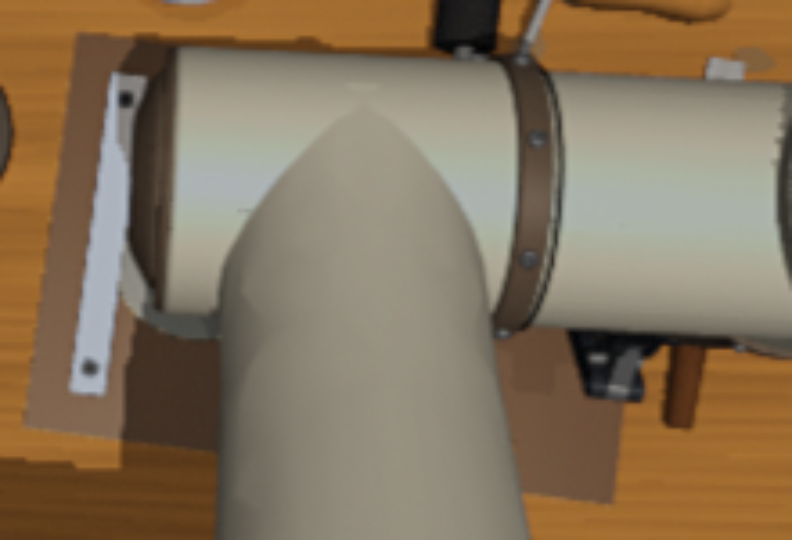

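```bash
python3 - <<'E'
from h import *
P=cp("scene"); im=cv2.imread("pics/s6.png")
v,cost,k,c=blockfit(im,P,(226,194,283,250),vmin=65)
print(v,np.degrees(v[2]),cost)
o=im.copy(); cv2.drawContours(o,[c],-1,(0,0,255),1); 
cv2.imwrite("pics/s6c.png",cv2.resize(o[185:275,215:305],None,fx=6.6,fy=6.6,interpolation=cv2.INTER_NEAREST))
# top edge height of expected registered flat
u=np.array([.1149,.9934]);w=np.array([.9934,-.1149]);b=np.array([577.9,60.45])
pt=lambda x,y:b+x*w+(y-140)*u
print("target c",pt(0,85),"jaw back px->", [(ray(P,[(110+a/4-.4,170+b_/4-.4)],32)[0][:2]-b)@np.c_[w,u]+[0,140] for a,b_ in ((248,140),(228,300),(292,215),(388,142),(368,300))])
E
```

```text
[571.23236082   6.34248537   1.45632706  53.29685662] 83.4413942863494 148.42187891261625
target c [571.5805   5.813 ] jaw back px-> [array([-50.08273232, -85.4708352 ]), array([ 47.64404765, -82.84792697]), array([ -1.84439471, -58.1763231 ]), array([-46.86940679, -14.78176516]), array([ 49.40391766, -17.09111916])]
```

View pics/s6c.png

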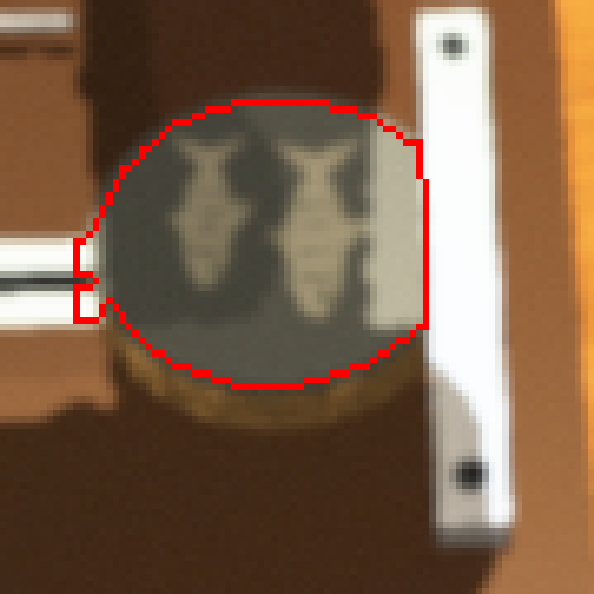

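The block is registered: fitted centre (571.2,6.3) against a target of (571.6,5.8), and angle 83.4°. Next I'll lower the shut fingers about 8 mm behind the jaw.

Call:
carry_out:
  angular:
    - [0,0,-0.2]
    - [0,0,-0.4]
    - [0,0,-0.4]
    - [0,0,-0.4]
    - [0,0,-0.4]
    - [0,0,-0.4]
    - [0,0,-0.4]
    - [0,0,-0.4]
  translation:
    - [0.002,-0.003,-0.015]
    - [0.0026,-0.003,-0.035]
    - [0.0026,-0.003,-0.055]
    - [0.0026,-0.003,-0.075]
    - [0.0026,-0.003,-0.09]
    - [0.0026,-0.003,-0.097]
    - [0.0026,-0.003,-0.1]
    - [0.0026,-0.003,-0.1]
  hand: [0,0,0,0,0,0,0,0]

```text
t: 13.75
eef_pos: [550.7, -182.1, 30.6]
tool_rot: [0.0, 0.055, 0.998, -0.0]
force: [0.6, 0.6, 0.3]
gripper_width: -0.1
```

```bash
python3 - <<'E'
from h import *
s=read_state(); print(s['eef_pos'],s['tool_rot'],s['force'])
im=get_image("scene"); cv2.imwrite("pics/s7.png",im)
cv2.imwrite("pics/s7z.png",cv2.resize(im[150:300,90:310],None,fx=3.6,fy=3.6,interpolation=cv2.INTER_CUBIC))
E
```

```text
[ 550.70979395 -182.08144137   30.62196721] [ 4.32749236e-05  5.51626261e-02  9.98477381e-01 -4.79053133e-05] [0.61999614 0.57221399 0.27079124]
```

View pics/s7z.png

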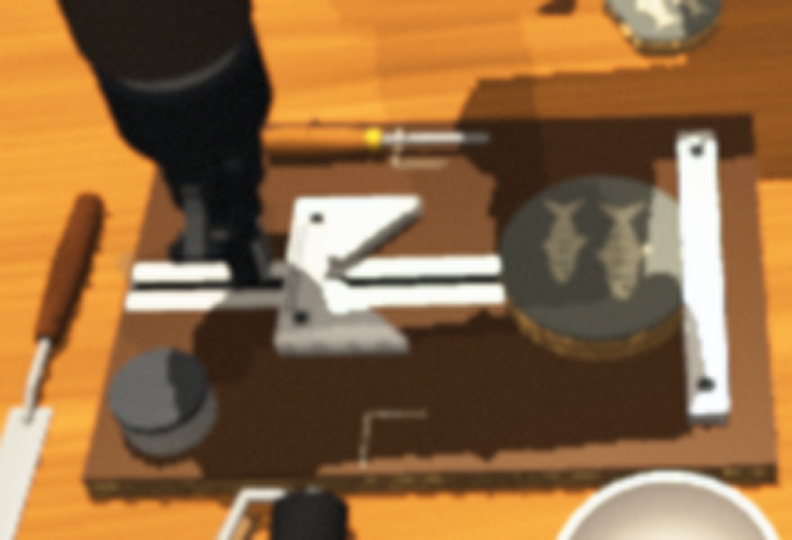

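The fingers are above the rail just behind the jaw's back, at (250,270) in the crop. I'll lower the last 7 mm and then approach.

Call:
carry_out:
  angular:
    - [0,0,0]
    - [0,0,0]
    - [0,0,0]
    - [0,0,0]
    - [0,0,0]
  translation:
    - [0,0,-0.0015]
    - [0,0,-0.003]
    - [0,0,-0.0045]
    - [0,0,-0.006]
    - [0,0,-0.007]
  hand: [0,0,0,0,0]

```text
t: 14.3
eef_pos: [550.3, -182.9, 23.4]
tool_rot: [-0.0, 0.056, 0.998, 0.0]
force: [0.1, 0.2, 0.6]
gripper_width: 0.3
```

Call:
carry_out:
  angular:
    - [0,0,0]
    - [0,0,0]
    - [0,0,0]
    - [0,0,0]
    - [0,0,0]
    - [0,0,0]
    - [0,0,0]
    - [0,0,0]
  translation:
    - [0.0001,0.001,0]
    - [0.0002,0.002,0]
    - [0.0003,0.003,0]
    - [0.0005,0.004,0]
    - [0.0006,0.005,0]
    - [0.0007,0.006,0]
    - [0.0008,0.007,0]
    - [0.0009,0.008,0]
  hand: [0,0,0,0,0,0,0,0]

```text
t: 15.1
eef_pos: [551.3, -174.7, 23.5]
tool_rot: [0.0, 0.056, 0.998, -0.0]
force: [0.1, -0.5, 0.3]
gripper_width: 0.3
```

Call:
carry_out:
  angular:
    - [0,0,0]
    - [0,0,0]
    - [0,0,0]
    - [0,0,0]
    - [0,0,0]
    - [0,0,0]
    - [0,0,0]
    - [0,0,0]
  translation:
    - [0.0001,0.001,0]
    - [0.0002,0.002,0]
    - [0.0003,0.003,0]
    - [0.0005,0.004,0]
    - [0.0006,0.005,0]
    - [0.0007,0.006,0]
    - [0.0008,0.007,0]
    - [0.0009,0.008,0]
  hand: [0,0,0,0,0,0,0,0]

```text
t: 15.9
eef_pos: [551.9, -168.4, 23.5]
tool_rot: [-0.0, 0.056, 0.998, -0.001]
force: [0.0, -8.8, -0.9]
gripper_width: -0.2
```

The jaw is moving with 8.8 N of drag. I'll slide it up and slow down before contact.

Call:
carry_out:
  angular:
    - [0,0,0]
    - [0,0,0]
    - [0,0,0]
    - [0,0,0]
    - [0,0,0]
    - [0,0,0]
    - [0,0,0]
    - [0,0,0]
  translation:
    - [0.0003,0.0024,0]
    - [0.0006,0.0048,0]
    - [0.0008,0.0072,0]
    - [0.0011,0.0096,0]
    - [0.0014,0.012,0]
    - [0.0017,0.0144,0]
    - [0.0019,0.0168,0]
    - [0.0022,0.0192,0]
  hand: [0,0,0,0,0,0,0,0]

```text
t: 16.7
eef_pos: [554.2, -149.2, 23.6]
tool_rot: [-0.0, 0.056, 0.998, -0.001]
force: [0.8, -9.0, -0.5]
gripper_width: -0.5
```

Call:
carry_out:
  angular:
    - [0,0,0]
    - [0,0,0]
    - [0,0,0]
    - [0,0,0]
    - [0,0,0]
    - [0,0,0]
    - [0,0,0]
    - [0,0,0]
  translation:
    - [0.0003,0.0024,0]
    - [0.0006,0.0048,0]
    - [0.0008,0.0072,0]
    - [0.0011,0.0096,0]
    - [0.0014,0.012,0]
    - [0.0017,0.0144,0]
    - [0.0019,0.0168,0]
    - [0.0022,0.0192,0]
  hand: [0,0,0,0,0,0,0,0]

```text
t: 17.5
eef_pos: [556.3, -130.0, 23.5]
tool_rot: [-0.0, 0.056, 0.998, -0.001]
force: [0.7, -7.8, -0.9]
gripper_width: 0.1
```

Call:
carry_out:
  angular:
    - [0,0,0]
    - [0,0,0]
    - [0,0,0]
    - [0,0,0]
    - [0,0,0]
    - [0,0,0]
    - [0,0,0]
    - [0,0,0]
  translation:
    - [0.0002,0.002,0]
    - [0.0005,0.004,0]
    - [0.0007,0.006,0]
    - [0.0009,0.008,0]
    - [0.0011,0.0095,0]
    - [0.0012,0.0105,0]
    - [0.0013,0.0115,0]
    - [0.0014,0.0125,0]
  hand: [0,0,0,0,0,0,0,0]

```text
t: 18.3
eef_pos: [557.8, -117.5, 23.6]
tool_rot: [-0.0, 0.056, 0.998, -0.001]
force: [1.8, -8.0, -1.8]
gripper_width: -0.4
```

```bash
python3 - <<'E'
from h import *
s=read_state(); print(s['eef_pos'],s['tool_rot'],s['force'])
im=get_image("scene"); cv2.imwrite("pics/s8.png",im)
cv2.imwrite("pics/s8z.png",cv2.resize(im[150:300,90:310],None,fx=3.6,fy=3.6,interpolation=cv2.INTER_CUBIC))
E
```

```text
[ 557.79051622 -117.52975027   23.56341686] [-1.95431785e-04  5.59170628e-02  9.98435009e-01 -8.81805797e-04] [ 1.75536587 -7.98081949 -1.7573053 ]
```

View pics/s8z.png

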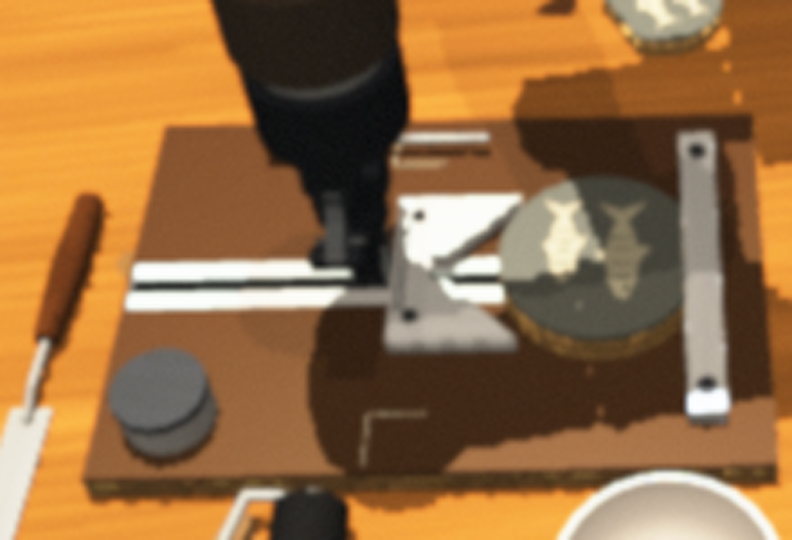

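About 15–19 mm remain. I'll continue gently.

Call:
carry_out:
  angular:
    - [0,0,0]
    - [0,0,0]
    - [0,0,0]
    - [0,0,0]
    - [0,0,0]
    - [0,0,0]
    - [0,0,0]
    - [0,0,0]
  translation:
    - [0.0001,0.001,0]
    - [0.0002,0.002,0]
    - [0.0003,0.003,0]
    - [0.0005,0.004,0]
    - [0.0006,0.005,0]
    - [0.0007,0.006,0]
    - [0.0008,0.007,0]
    - [0.0009,0.008,0]
  hand: [0,0,0,0,0,0,0,0]

```text
t: 19.15
eef_pos: [558.7, -109.6, 23.5]
tool_rot: [-0.0, 0.056, 0.998, -0.001]
force: [-0.3, -8.8, -1.4]
gripper_width: 0.0
```

Call:
carry_out:
  angular:
    - [0,0,0]
    - [0,0,0]
    - [0,0,0]
    - [0,0,0]
  translation:
    - [0.0001,0.0008,0]
    - [0.0002,0.0016,0]
    - [0.0003,0.0024,0]
    - [0.0004,0.0032,0]
  hand: [0,0,0,0]

```text
t: 19.55
eef_pos: [559.1, -106.3, 23.5]
tool_rot: [-0.0, 0.056, 0.998, -0.001]
force: [1.2, -8.9, -1.4]
gripper_width: -0.2
```

Call:
carry_out:
  angular:
    - [0,0,0]
    - [0,0,0]
    - [0,0,0]
  translation:
    - [0.0001,0.0008,0]
    - [0.0002,0.0016,0]
    - [0.0003,0.0024,0]
  hand: [0,0,0]

```text
t: 19.85
eef_pos: [559.4, -104.0, 23.5]
tool_rot: [-0.0, 0.056, 0.998, -0.001]
force: [0.8, -9.3, -0.6]
gripper_width: 0.0
```

Call:
carry_out:
  angular:
    - [0,0,0]
    - [0,0,0]
  translation:
    - [0.0001,0.0006,0]
    - [0.0001,0.0012,0]
  hand: [0,0]

```text
t: 20.05
eef_pos: [559.5, -102.8, 23.6]
tool_rot: [-0.0, 0.056, 0.998, -0.001]
force: [2.2, -7.8, -1.4]
gripper_width: -0.2
```

Call:
carry_out:
  angular:
    - [0,0,0]
    - [0,0,0]
  translation:
    - [0.0001,0.0006,0]
    - [0.0001,0.0012,0]
  hand: [0,0]

```text
t: 20.25
eef_pos: [559.5, -102.5, 23.6]
tool_rot: [-0.0, 0.056, 0.998, -0.002]
force: [0.5, -14.7, -2.0]
gripper_width: 0.1
```

Call:
carry_out:
  angular:
    - [0,0,0]
    - [0,0,0]
  translation:
    - [0,0.0003,0]
    - [0.0001,0.0006,0]
  hand: [0,0]

```text
t: 20.45
eef_pos: [559.5, -102.5, 23.6]
tool_rot: [-0.001, 0.056, 0.998, -0.002]
force: [1.9, -15.2, -2.0]
gripper_width: 0.5
```

Call:
carry_out:
  angular:
    - [0,0,0]
  translation:
    - [0,0,0]
  hand: [0]

```text
t: 20.55
eef_pos: [559.5, -102.5, 23.6]
tool_rot: [-0.001, 0.056, 0.998, -0.002]
force: [1.2, -14.4, -1.4]
gripper_width: -0.1
```

Call:
carry_out:
  angular:
    - [0,0,0]
    - [0,0,0]
  translation:
    - [0,0.0004,0]
    - [0.0001,0.0008,0]
  hand: [0,0]

```text
t: 20.75
eef_pos: [559.5, -102.4, 23.6]
tool_rot: [-0.001, 0.056, 0.998, -0.002]
force: [2.4, -20.2, -1.4]
gripper_width: 0.1
```

Call:
carry_out:
  angular:
    - [0,0,0]
    - [0,0,0]
  translation:
    - [0,0.0004,0]
    - [0.0001,0.0008,0]
  hand: [0,0]

```text
t: 20.95
eef_pos: [559.5, -102.3, 23.6]
tool_rot: [-0.001, 0.056, 0.998, -0.003]
force: [2.2, -22.9, -2.0]
gripper_width: 0.3
```

A firm 21–23 N. I'll back off along the slide, lift, and look.

Call:
carry_out:
  angular:
    - [0,0,0]
    - [0,0,0]
    - [0,0,0]
    - [0,0,0]
    - [0,0,0]
    - [0,0,0]
    - [0,0,0]
    - [0,0,0]
  translation:
    - [0,0,0]
    - [-0.0003,-0.002,0]
    - [-0.0006,-0.005,0]
    - [-0.0012,-0.01,0]
    - [-0.0023,-0.02,0]
    - [-0.0023,-0.02,0.03]
    - [-0.0023,-0.02,0.07]
    - [-0.0023,-0.02,0.11]
  hand: [0,0,0,0,0,0,0,0]

```text
t: 21.75
eef_pos: [557.2, -117.9, 134.4]
tool_rot: [-0.001, 0.056, 0.998, -0.0]
force: [0.9, 0.2, 0.1]
gripper_width: 0.0
```

Call:
carry_out:
  angular:
    - [0,0,0]
    - [0,0,0]
    - [0,0,0]
    - [0,0,0]
    - [0,0,0]
    - [0,0,0]
    - [0,0,0]
    - [0,0,0]
  translation:
    - [-0.01,-0.04,0.02]
    - [-0.02,-0.08,0.04]
    - [-0.03,-0.12,0.05]
    - [-0.05,-0.16,0.05]
    - [-0.07,-0.2,0.05]
    - [-0.09,-0.24,0.05]
    - [-0.11,-0.28,0.05]
    - [-0.11,-0.28,0.05]
  hand: [0,0,0,0,0,0,0,0]

```text
t: 22.55
eef_pos: [445.0, -401.4, 183.2]
tool_rot: [-0.0, 0.059, 0.998, -0.0]
force: [0.2, 1.1, -0.9]
gripper_width: -0.2
```

```bash
python3 - <<'E'
from h import *
s=read_state(); print(s['t'],s['eef_pos'],s['force'])
im=get_image("scene"); cv2.imwrite("pics/s9.png",im); t=get_image("top"); cv2.imwrite("pics/t9.png",t)
cv2.imwrite("pics/s9z.png",cv2.resize(im[170:300,110:310],None,fx=4,fy=4,interpolation=cv2.INTER_CUBIC)); cv2.imwrite("pics/t9z.png",cv2.resize(t[135:285,255:475],None,fx=3.6,fy=3.6,interpolation=cv2.INTER_CUBIC))
for n,box in (("scene",(226,194,283,250)),("top",(287,165,345,238))):
    v,c,k,_=blockfit({"scene":im,"top":t}[n],cp(n),box,vmin=90); print(n,v,np.degrees(v[2]),c)
E
```

```text
22.55 [ 445.04791506 -401.4123141   183.19515949] [ 0.21834154  1.08008924 -0.85662941]
scene [572.39532244   5.4882211    1.44142817  54.38565028] 82.58775062979984 85.5367635631691
top [571.61266483   5.2253451    1.45647388  54.01698449] 83.44980647726983 59.0562756208046
```

View pics/s9z.png

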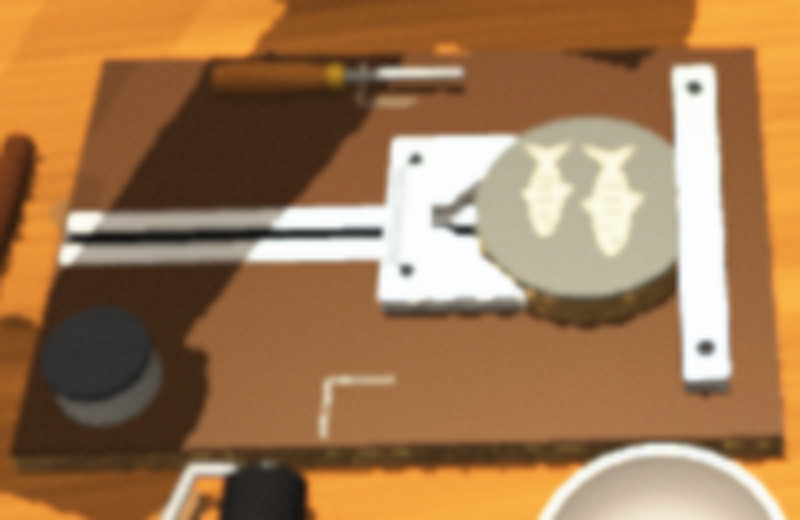

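View pics/t9z.png

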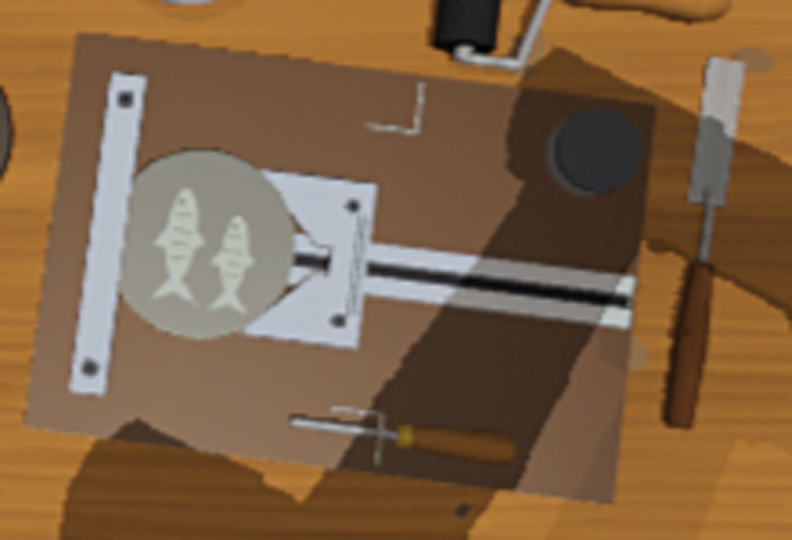

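Both views show the flat flush on the bar, the vee touching both sides of the disc, and the surrounding things where they were. The block is fitted at (571.6,5.2), 83.4°. I'm handing the job in.

```bash
python3 -c "
from cell import *
print(close_job())"
```

```text
the job is handed in; nothing more can be done
None
```

The block is registered, the jaw is pressed home, and the job was handed in at about 22.6 s, well under the 72 s limit. No verdict is reported.

**What I did:**
- I pressed two fingertips on top of the block at about 10–12 N and turned it about 92°. I then slid it up until its flat met the bar and the fingertips began to slip, at about 4–5 N.
- After lifting off, I checked by camera that the block was registered. Only then did I slide the jaw up with the shut fingers, pressing its back at about 21–23 N before backing away.

**Last checks:**
- **Top camera:** the block is at (571.6, 5.2), turned to 83.4°. The target was (571.6, 5.8) at 83.4°.
- **Scene camera:** it gave (572.4, 5.5) and 82.6°. That is about 0.8° off the top camera, but the fit was poorer because the bar partly hides the flat.
- **By eye:** both views show the flat flush on the bar, the vee touching both sides, and the gouge, tin, knife, brayer and bowl in place. I did not measure whether the neighbours had moved.
- **Not checked:** how tightly the jaw holds after the finger left was not tested. I rely on the 21–23 N press and on the jaw not having visibly moved afterwards.

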